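# Put the bars away in the bar rack and shut its gate

## Robot

A 7-joint arm with a two-finger parallel gripper is mounted at the origin on the work surface. World frame = base frame: x ahead of the robot, y to its left, z up, the work surface at z = 0. Lengths are in m, angles in rad, forces in N, time in s.
With the tool pointing down it reaches from about 0.425 to 1.025 m from the base axis. Payload 3.6 kg.
Tool frame: the origin (TCP) lies midway between the tips of the shut fingers; the grasp point (between the pads) lies 19 mm behind it (bot.grasp_offset is the distance from the TCP to the grasp point, in m); z points along the fingers, y is the direction in which the jaws open and shut (so a half turn about z gives the same grasp; the last joint's range is limited). The gripper opens to 85 mm and grips with 20 to 120 N. Pads are 22 mm wide; open, the fingers measure 114 mm over their backs; the gripper's body (76 mm by 85 mm) begins 54 mm behind the grasp point. The pads swing forward as they close: fully open they stand 13 mm farther back than shut.
Start: joints at [1.073, 0.591, 0.048, 1.609, -0.033, 0.943, -0.034], TCP at [0.285, -0.667, 0.231] pointing down, gripper open.
Joint ranges: [-2.69, 2.69], [-0.47, 2.24], [-1.27, 1.36], [0.19, 2.51], [-1.53, 4.68], [0.08, 2.07], [-3.09, 3.09]. Speed limits (rad/s): [2.57, 2.57, 3.14, 3.14, 3.14, 3.14, 3.14].

## Interface

Orientations are given as a rotation vector (axis times angle).
In Python, from bench import bot gives the robot as it stands. The module is installed in compiled form; this text tells all that it offers.
- The arm moves only by the tool send_rows, never from a script. Its argument "steps" is a list of rows, each a list of 4 numbers: the shift along the tool's x, y, z in cm, then the turn about the tool's z in rad. A call has exactly 5 rows; each row shifts and turns the commanded pose from where the row before left it, along the tool's axes as they then stand; what a row does not reach is not made up. A row lasts 1/8 s, in which the tool goes at most 62.5 mm and 10.7 degrees, less where a joint would pass 70% of its speed; a pose out of reach is approached as far as the arm can. A call with a gripper value outside its range is refused whole. "hand" is the opening, from 0 (shut) to 1 (fully open), set as the call begins (left out, the last holds). The fingers move at their own pace and stop on an object; the grip force is fixed at half the most. Time passes only in rows, so rows that do not move let the fingers close, or fill a call up. It gives the time, the measured TCP pose, the force and the opening at its end, in the units of the state.
- bot.get_state(): the state, without advancing time (a new reading comes with each control period).
- bot.capture(name): name is "side" or "top"; returns a dict with "color" (480x640x3 uint8, blue, green, red), "K" (3x3 intrinsics, pixels), "R" (3x3) and "t" (3): a world point X has camera coordinates R X + t. Camera axes: x right, y down, z forward; pixel columns grow to the right and rows downward; lengths in m; the calibration is good to about 2 mm. A picture is of the moment at which its call begins. There is no depth.
- bot.hand_in(): hands the job in, once; it reports no verdict.
The state is a dict: "t": time; "joints": joint angles; "joint_velocities": joint speeds; "effort": joint torques, N m; "tool_pos": TCP position; "tool_rot": TCP orientation; "ft_force": force on the tool from outside, world axes, zero at the start; "ft_torque": the same for the moment, N m; "opening": finger opening in m.
Only numpy, scipy, OpenCV 4.12 (cv2) and the standard library are available. Lean on these libraries where they do the work, as an engineer would, in place of code of your own. Each camera call takes 0.05 s, during which the arm holds its last target.

## Task

Put the two aluminium bars away in the low rack on the router bed: with the fingertips, slide each bar all the way in, so that none sticks out of the rack's open end, and then push the hinged gate fully shut behind them. Only push, do not pick anything up, and leave the tin, the T-handled key and the step block where they are.

Things in the scene. Friction and masses are not known exactly. Their poses are not given: they have to be found in the camera images.
- rack: low dark steel rack bolted to the bed, 128 mm wide: three rails 166 mm long, 24 mm high, and between them two floorless lanes 28 mm wide, centred at y = -0.028 and +0.028 m. Open end at x = -0.083, facing the robot's left within 20 degrees; a 34 mm high stop closes the lanes at x = +0.083. Origin on the bed at its centre; x runs from open end to stop (push bars to +x), z up.
- rack_mouth (a point): point on the bed in the middle of the rack's open end (rack x = -0.083, y = 0). A bar is all the way in when its outer end is level with this end of the rack or behind it.
- bar_near_mid (a point): centre (15 mm above the bed) of one of two matching plain aluminium bars, 160 x 24 x 30 mm (length, width, height), 0.2 to 0.45 kg, loose, lying on the bed in the rack's lane nearer to the robot (rack y = -0.028), 30 to 70 mm of it out of the open end at the start. x is its length, pointing as the rack's x. Flush with the open end its centre is at rack x = -0.003, at the stop +0.003. 1 to 5 N slide it; it stays where left.
- bar_far_mid (a point): centre (15 mm above the bed) of one of two matching plain aluminium bars, 160 x 24 x 30 mm (length, width, height), 0.2 to 0.45 kg, loose, lying on the bed in the rack's lane farther from the robot (rack y = +0.028), 30 to 70 mm of it out of the open end at the start. x is its length, pointing as the rack's x. Flush with the open end its centre is at rack x = -0.003, at the stop +0.003. 1 to 5 N slide it; it stays where left.
- gate (a joint): angle of the rack's gate in rad: 0 shut, flat across the open end; 1.6 to 2.0 at the start, standing out a little beyond square so that the lanes are free; limit 2.1. Friction holds it where it is left; about 1 N at 80 mm from the hinge moves it. It cannot shut while a bar sticks out.
- gate_hinge (a point): point on the bed on the gate's vertical hinge axis, at rack x = -0.088, y = +0.070 m. At angle q the gate runs from there in the rack's direction (-sin q, -cos q, 0); its outer face, the one to push, looks to (-cos q, sin q, 0).
- gate_end (a point): middle of the gate's free upright edge, 134 mm from the hinge axis, 24 mm above the bed. The gate is a plain dark steel plate 128 mm long, 8 mm thick (4 mm either side of the hinge axis), its lower edge 4 mm and its upper edge 44 mm above the bed.
- tin: a small round open steel tin, 80 mm across, 40 mm high, loose, beyond the closed end of the rack; origin under its centre. To be left alone.
- tkey: a T-handled hex key lying flat, black grip 112 mm long and 22 mm thick along its x, steel shank 100 mm along its y, loose, on the side of the rack farther from the robot; origin on the bed under the middle of the grip. To be left alone.
- stepblock: a dark steel step block (clamp support), 50 x 30 mm, 39 mm high, loose, standing on the bed some 8 cm or more beyond the bars' outer ends; origin under its centre. To be left alone.
Not all that is in view belongs to the job. What is shaped like the part that bears bar_far_mid but green or red is not meant. What is shaped like the rack but orange is not meant.

How it is judged:
By the outcome, as a careful person would: the job done as asked, in the order asked, and still so for the second after the job is handed in, with the robot touching nothing.
It also fails if it takes over 51 s, if anything falls off the work surface, if the arm or the gripper's body presses on something with over 40 N, if the wrist force passes 120 N, or if a joint passes its speed limit or range.

## Working session

There is one attempt and no reset: what is moved stays moved. The work goes in short steps, Python scripts to look and compute and a tool call to move; the robot and the scene stay as the last step left them, time stands still between calls to the robot, and variables do not carry over. Pictures are saved under pics/ and viewed, and the job is handed in when it is done.

Besides the shell and the picture viewer there is one more tool, called as name(argument=value, ...) on one line, values as JSON. send_rows: Moves the arm, as the interface text tells. Its arguments: {"type":"object","properties":{"steps":{"type":"array"},"hand":{"type":"number"}},"required":["steps"]}

```bash
mkdir -p pics
cat > h.py <<'E'
import numpy as np, cv2
from bench import bot
def cap(n,f):
    c=bot.capture(n); cv2.imwrite('pics/'+f,c['color']); np.savez('pics/'+f[:-4]+'.npz',**c); return c
def ray(c,u,v,z):
    d=np.linalg.inv(c['K'])@[u,v,1.]; d=c['R'].T@d; o=-c['R'].T@c['t']; return o+d*(z-o[2])/d[2]
def proj(c,X):
    X=np.atleast_2d(X); p=(c['R']@X.T).T+c['t']; p=p@np.array(c['K']).T; return p[:,:2]/p[:,2:]
E
python3 - <<'E'
from h import *
a=cap('side','s0.png');b=cap('top','t0.png')
s=bot.get_state();print(s)
for c in(a,b): print(c['K'],c['R'],c['t'], -c['R'].T@c['t'])
E
```

```text
{'t': 0.1, 'joints': array([ 1.07351413,  0.59204023,  0.04831385,  1.60970643, -0.03330277,
        0.94271061, -0.03369057]), 'joint_velocities': array([-2.12280389e-03, -2.31352104e-03, -1.10368082e-03, -3.56768034e-03,
        4.00186689e-04, -1.84392106e-05, -6.70905972e-04]), 'effort': array([ 3.42696861e-03, -5.50000584e+01,  1.55312005e+00, -1.98822802e+01,
        9.82379133e-03,  3.85170541e-03, -2.57678700e-06]), 'tool_pos': array([ 0.28455844, -0.66599987,  0.23024159]), 'tool_rot': array([-3.07580880e+00, -6.29683239e-01,  8.30257086e-04]), 'ft_force': array([ 0.37572576,  0.04590501, -0.09585847]), 'ft_torque': array([ 0.01631953, -0.00803557,  0.05057845]), 'opening': 0.0853973125194388}
[[465.41492458   0.         320.08566527]
 [  0.         465.41492458 234.53266466]
 [  0.           0.           1.        ]] [[-0.96921844 -0.24603866 -0.00897776]
 [-0.15488588  0.63767475 -0.75457357]
 [ 0.19137916 -0.72995609 -0.65615404]] [0.4805387  0.19102297 0.70433461] [0.36053876 0.51055391 0.61060704]
[[499.58283575   0.         317.79160686]
 [  0.         499.58283575 236.52703493]
 [  0.           0.           1.        ]] [[-0.01662933 -0.99979092  0.01189912]
 [-0.99243775  0.01505715 -0.12182196]
 [ 0.12161732 -0.01383495 -0.99248064]] [-0.07261097  0.51092415  0.89189085] [ 0.39738357 -0.06794958  0.94829018]
```

View pics/t0.png

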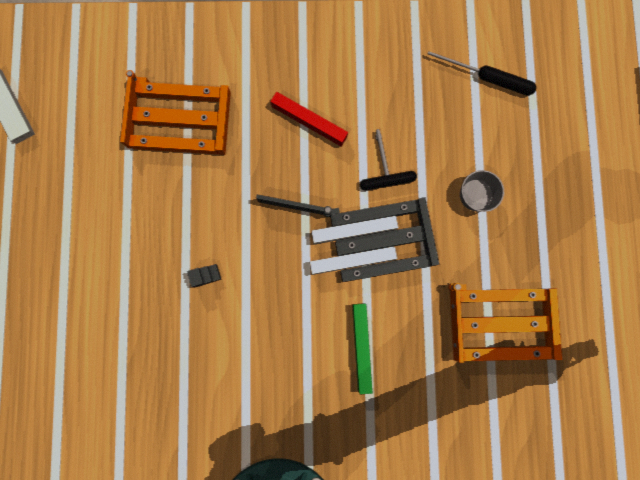

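View pics/s0.png

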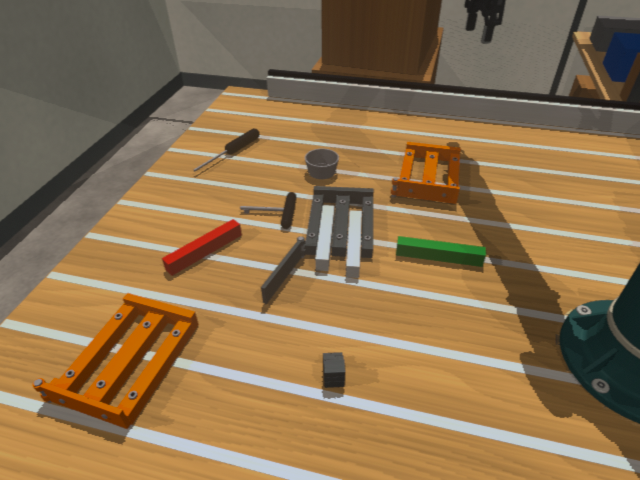

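The dark rack at top (385,240) with the two plain silver bars (355,230) and (352,262) is the one meant. The orange racks at (175,117) and (507,325), and the red bar (310,118) and green bar (362,348), are decoys. I'll confirm this in an enlarged crop.

Run:
```python
import cv2
a=cv2.imread('pics/t0.png')[165:300,245:445]; cv2.imwrite('pics/t0c.png',cv2.resize(a,None,fx=4,fy=4,interpolation=cv2.INTER_CUBIC))
a=cv2.imread('pics/s0.png')[175:310,240:400]; cv2.imwrite('pics/s0c.png',cv2.resize(a,None,fx=4,fy=4,interpolation=cv2.INTER_CUBIC))
```

```text
(no output)
```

View pics/t0c.png

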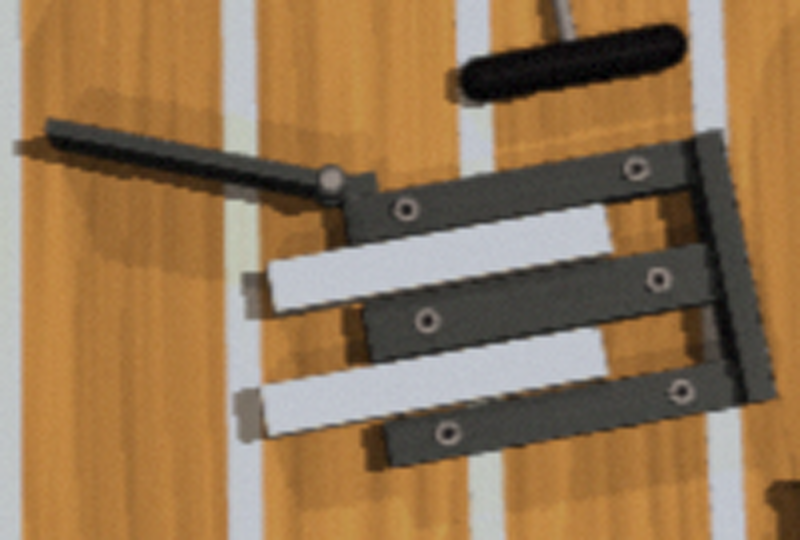

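View pics/s0c.png

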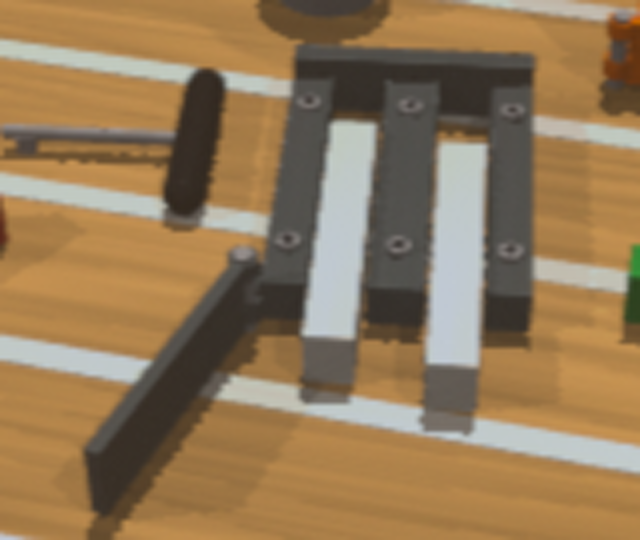

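```bash
cat > fit.py <<'E'
from h import *
from scipy.optimize import least_squares
T=np.load('pics/t0.npz');S=np.load('pics/s0.npz')
T={k:T[k] for k in T};S={k:S[k] for k in S}
tc=lambda x,y:(245+(x-1.5)/4,165+(y-1.5)/4); sc=lambda x,y:(240+(x-1.5)/4,175+(y-1.5)/4)
pts=[(T,tc(365,300),-.083,.014,.024),(T,tc(375,360),-.083,-.014,.024),(T,tc(385,423),-.083,-.042,.024),(T,tc(391,467),-.083,-.064,.024),
(S,sc(370,287),-.083,.014,.024),(S,sc(423,290),-.083,-.014,.024),(S,sc(487,296),-.083,-.042,.024),(S,sc(530,298),-.083,-.064,.024),(S,sc(305,290),-.083,.042,.024),(T,tc(740,401),.083,-.064,.024)]
def W(p,x,y,z): c,s=np.cos(p[2]),np.sin(p[2]); return np.array([p[0]+c*x-s*y,p[1]+s*x+c*y,z])
def res(p): return np.concatenate([proj(c,W(p,x,y,z))[0]-uv for c,uv,x,y,z in pts])
r=least_squares(res,[.45,-.18,-1.5],loss='soft_l1');p=r.x;print(p,np.degrees(p[2]));print(res(p).round(1).reshape(-1,2))
np.save('rack.npy',p)
def rk(P): c,s=np.cos(p[2]),np.sin(p[2]); d=P[:2]-p[:2]; return np.array([c*d[0]+s*d[1],-s*d[0]+c*d[1]])
if __name__=='__main__':
  for n,c,uv,z in [('far T',T,tc(268,262),.03),('far T',T,tc(277,313),.03),('near T',T,tc(262,388),.03),('near T',T,tc(268,437),.03),
   ('far S',S,sc(303,336),.03),('far S',S,sc(356,341),.03),('near S',S,sc(425,364),.03),('near S',S,sc(477,368),.03),
   ('hinge T',T,tc(330,180),.048),('hinge S',S,sc(242,254),.048),('gend T',T,tc(48,128),.044),('gend S',S,sc(90,453),.044),('stop T',T,tc(722,130),.034),('stop T',T,tc(776,397),.034),
   ('step',T,(204,275),.039),('tin',T,(482,190),.04),('key L',T,tc(465,80),.015),('key R',T,tc(685,42),.015),('green top',T,(360,304),.03)]:
    P=ray(c,*uv,z);print(n,P.round(4),rk(P).round(4))
E
python3 fit.py
```

```text
[ 0.50342652 -0.19704446 -1.40527452] -80.51629907704918
[[-0.8  0.4]
 [-0.5  0.2]
 [-0.2 -0.8]
 [ 0.5 -0. ]
 [-1.3  0.5]
 [ 0.5  0.5]
 [-0.4 -0.3]
 [ 0.7 -0.2]
 [-0.  -1. ]
 [ 1.   0.3]]
far T [ 0.522  -0.0695  0.03  ] [-0.1227  0.0394]
far T [ 0.4982 -0.0733  0.03  ] [-0.1229  0.0152]
near T [ 0.4636 -0.0659  0.03  ] [-0.1359 -0.0177]
near T [ 0.441  -0.0683  0.03  ] [-0.1373 -0.0403]
far S [ 0.5219 -0.0695  0.03  ] [-0.1228  0.0392]
far S [ 0.498 -0.072  0.03 ] [-0.1242  0.0153]
near S [ 0.4651 -0.0651  0.03  ] [-0.1365 -0.0161]
near S [ 0.4424 -0.0681  0.03  ] [-0.1373 -0.039 ]
hinge T [ 0.557  -0.0984  0.048 ] [-0.0885  0.0691]
hinge S [ 0.5576 -0.097   0.048 ] [-0.0897  0.0699]
gend T [0.5838 0.0307 0.044 ] [-0.2114  0.1168]
gend S [0.5854 0.032  0.044 ] [-0.2124  0.1186]
stop T [ 0.5805 -0.2823  0.034 ] [0.0968 0.062 ]
stop T [ 0.4554 -0.3018  0.034 ] [ 0.0954 -0.0646]
step [0.4417 0.1267 0.039 ] [-0.3295 -0.0075]
tin [ 0.5912 -0.3876  0.04  ] [0.2024 0.0552]
key L [ 0.6103 -0.1648  0.015 ] [-0.0142  0.1107]
key R [ 0.6274 -0.2708  0.015 ] [0.0932 0.1101]
green top [ 0.3848 -0.1557  0.03  ] [-0.0604 -0.1102]
```

The crop confirms the dark rack with silver bars. The fit gives a centre of (0.503, -0.197) and a rack-x heading of -80.5°. The far bar sticks out 40 mm, the near bar 54 mm, and the gate stands at about 1.92 rad. Next I shut the hand and align tool y with rack x, so that tool x runs along rack y.

send_rows(steps=[[0, 0, 0, 0.12], [0, 0, 0, 0.118], [0, 0, 0, 0], [0, 0, 0, 0], [0, 0, 0, 0]], hand=0)

```text
t: 0.72
tool_pos: [0.2848, -0.6666, 0.2312]
tool_rot: [-3.13, -0.262, -0.0]
ft_force: [0.8, -0.3, -0.1]
opening: 0.0002
```

```bash
cat > st.py <<'E'
from h import *
from scipy.spatial.transform import Rotation as Ro
p=np.load('rack.npy')
def rk(P): c,s=np.cos(p[2]),np.sin(p[2]); d=P[:2]-p[:2]; return np.array([c*d[0]+s*d[1],-s*d[0]+c*d[1]])
s=bot.get_state();M=Ro.from_rotvec(s['tool_rot']).as_matrix()
c,n=np.cos(p[2]),np.sin(p[2]);f=s['ft_force']
print('t',round(s['t'],2),'rack xy',rk(s['tool_pos']).round(4),'z',s['tool_pos'][2].round(4),'yaw err tooly',round(np.arctan2(M[1,1],M[0,1])-p[2],4),'F rack',np.round([c*f[0]+n*f[1],-n*f[0]+c*f[1],f[2]],2),'op',s['opening'].round(4))
print('tool z',M[:,2].round(4),'j',s['joints'].round(2))
E
python3 st.py
```

```text
Traceback (most recent call last):
  File "st.py", line 7, in <module>
    print('t',round(s['t'],2),'rack xy',rk(s['tool_pos']).round(4),'z',s['tool_pos'][2].round(4),'yaw err tooly',round(np.arctan2(M[1,1],M[0,1])-p[2],4),'F rack',np.round([c*f[0]+n*f[1],-n*f[0]+c*f[1],f[2]],2),'op',s['opening'].round(4))
                                                                                                                                                                                                                       ^^^^^^^^^^^^^^^^^^
AttributeError: 'float' object has no attribute 'round'
```

```bash
sed -i "s/s\['opening'\].round(4)/round(s['opening'],4)/" st.py; python3 st.py
```

```text
t 0.72 rack xy [ 0.4271 -0.293 ] z 0.2312 yaw err tooly 0.0012 F rack [ 0.43  0.75 -0.07] op 0.0002
tool z [-0.e+00  2.e-04 -1.e+00] j [ 1.03  0.59  0.11  1.61 -0.08  0.94 -0.23]
```

send_rows(steps=[[4.4, -4.0, 0, 0], [4.4, -4.0, 0, 0], [4.4, -4.0, 0, 0], [4.4, -4.0, 0, 0], [4.4, -4.0, 0, 0]])

```text
t: 1.35
tool_pos: [0.47, -0.4317, 0.2316]
tool_rot: [3.13, 0.261, 0.001]
ft_force: [0.1, -0.3, -1.1]
opening: -0.0003
```

send_rows(steps=[[2.0, -5.0, 0, 0], [2.0, -5.0, 0, 0], [2.0, -5.0, 0, 0], [2.0, -5.0, 0, 0], [2.0, -5.0, 0, 0]])

```text
t: 1.98
tool_pos: [0.5266, -0.1684, 0.2316]
tool_rot: [3.13, 0.261, 0.001]
ft_force: [0.1, 0.7, -0.2]
opening: -0.0002
```

```bash
python3 st.py
```

```text
t 1.98 rack xy [-0.0244  0.0276] z 0.2316 yaw err tooly 0.0009 F rack [-0.66  0.17 -0.17] op -0.0002
tool z [ 9.e-04 -2.e-04 -1.e+00] j [ 0.18  0.38  0.06  2.   -0.03  0.76 -1.14]
```

send_rows(steps=[[0, -5.0, 0, 0], [0, -5.0, 0, 0], [0, -5.2, 0, 0], [0, 0, 5.0, 0], [0, 0, 5.0, 0]])

```text
t: 2.6
tool_pos: [0.5024, -0.0189, 0.1313]
tool_rot: [-3.13, -0.265, -0.007]
ft_force: [0.5, -0.1, -0.5]
opening: 0.0001
```

send_rows(steps=[[0, 0, 4.0, 0], [0, 0, 4.0, 0], [0, 0, 2.0, 0], [0, 0, 1.5, 0], [0, 0, 0, 0]])

```text
t: 3.22
tool_pos: [0.501, -0.0201, 0.0157]
tool_rot: [-3.131, -0.261, 0.002]
ft_force: [-0.2, -0.2, 0.1]
opening: 0.0004
```

```bash
python3 st.py
python3 - <<'E'
from h import *
a=cap('side','s1.png');b=cap('top','t1.png')
x=cv2.resize(a['color'][175:325,230:430],None,fx=4,fy=4,interpolation=cv2.INTER_CUBIC);cv2.imwrite('pics/s1c.png',x)
x=cv2.resize(b['color'][165:300,245:445],None,fx=4,fy=4,interpolation=cv2.INTER_CUBIC);cv2.imwrite('pics/t1c.png',x)
E
```

```text
t 3.23 rack xy [-0.1749  0.0267] z 0.0157 yaw err tooly 0.0005 F rack [ 0.19 -0.2   0.11] op 0.0004
tool z [-1.1e-03  1.0e-04 -1.0e+00] j [-0.06  0.69  0.01  2.23 -0.02  0.23 -1.43]
```

View pics/s1c.png

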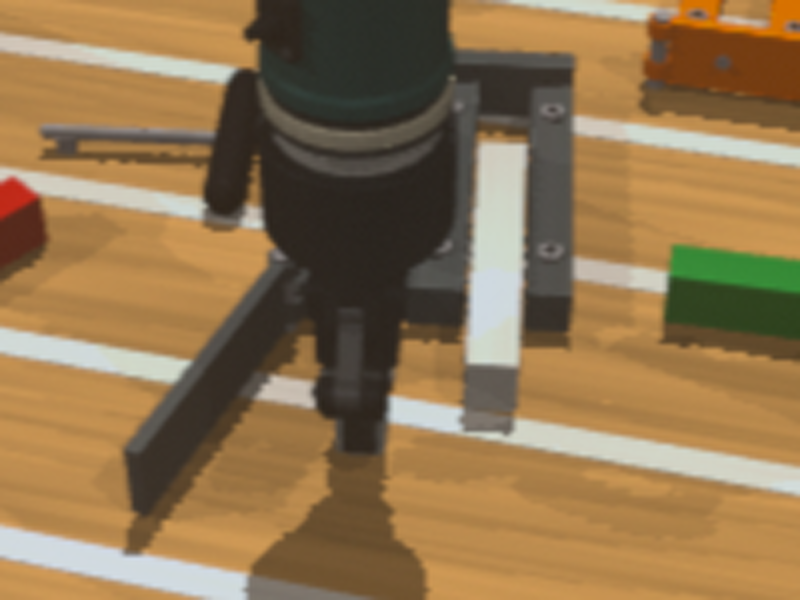

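View pics/t1.png

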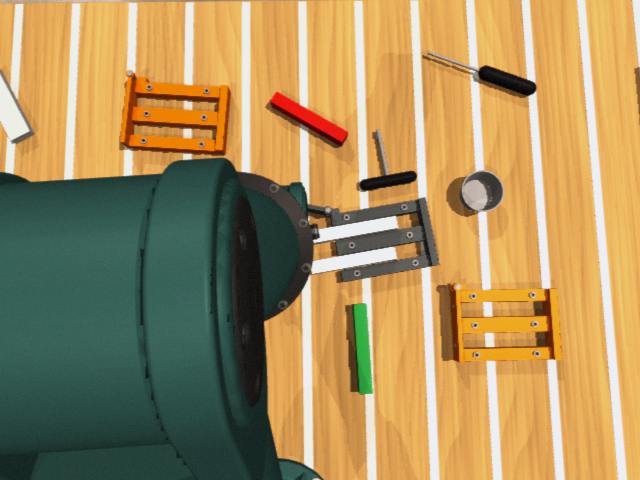

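The fingertips stand at side crop (360,440), behind the far bar's end. The knuckle is above the rails and everything is clear. Next I correct y by 1 mm and approach until contact.

send_rows(steps=[[0.1, 1.0, 0, 0], [0, 1.0, 0, 0], [0, 1.0, 0, 0], [0, 0.5, 0, 0], [0, 0.5, 0, 0]])

```text
t: 3.95
tool_pos: [0.5086, -0.0593, 0.0163]
tool_rot: [-3.13, -0.26, 0.001]
ft_force: [-0.5, 2.7, 1.7]
opening: 0.0003
```

```bash
python3 st.py
```

```text
t 3.95 rack xy [-0.135   0.0278] z 0.0163 yaw err tooly 0.0004 F rack [-2.76 -0.05  1.74] op 0.0003
tool z [-4.e-04  6.e-04 -1.e+00] j [ 0.03  0.69 -0.    2.21  0.    0.25 -1.38]
```

send_rows(steps=[[0, 0.5, 0, 0], [0, 0.5, 0, 0], [0, 0.5, 0, 0], [0, 0.5, 0, 0], [0, 0.0, 0, 0]])

```text
t: 4.58
tool_pos: [0.5121, -0.0802, 0.0162]
tool_rot: [3.13, 0.258, 0.0]
ft_force: [-0.1, 0.0, 0.3]
opening: -0.0001
```

```bash
python3 st.py
python3 - <<'E'
from h import *
a=cap('side','s2.png');b=cap('top','t2.png')
x=cv2.resize(a['color'][175:325,230:430],None,fx=4,fy=4,interpolation=cv2.INTER_CUBIC);cv2.imwrite('pics/s2c.png',x)
x=cv2.resize(b['color'][165:300,245:445],None,fx=4,fy=4,interpolation=cv2.INTER_CUBIC);cv2.imwrite('pics/t2c.png',x)
E
```

```text
t 4.58 rack xy [-0.1138  0.0278] z 0.0162 yaw err tooly -0.0009 F rack [-0.05 -0.1   0.27] op -0.0001
tool z [ 3.e-04 -8.e-04 -1.e+00] j [ 0.07  0.69 -0.    2.19  0.02  0.26 -1.35]
```

View pics/s2c.png

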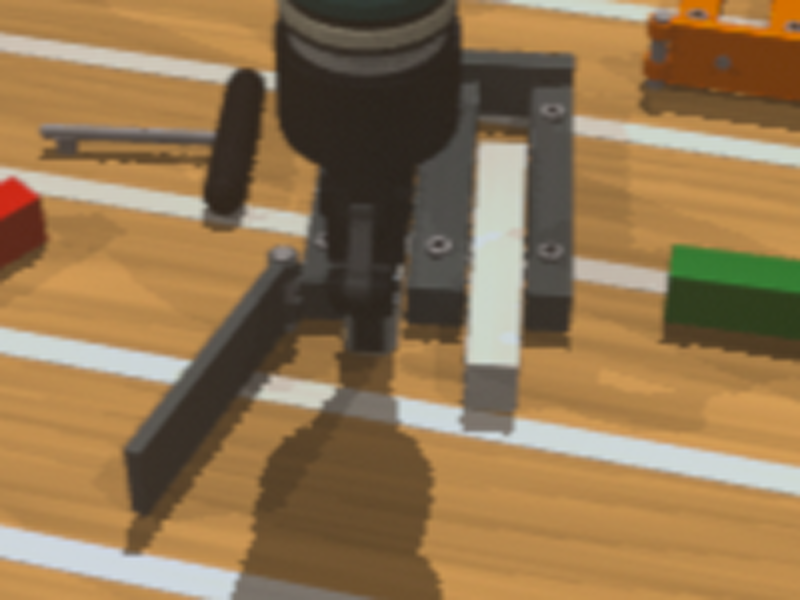

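View pics/t2c.png

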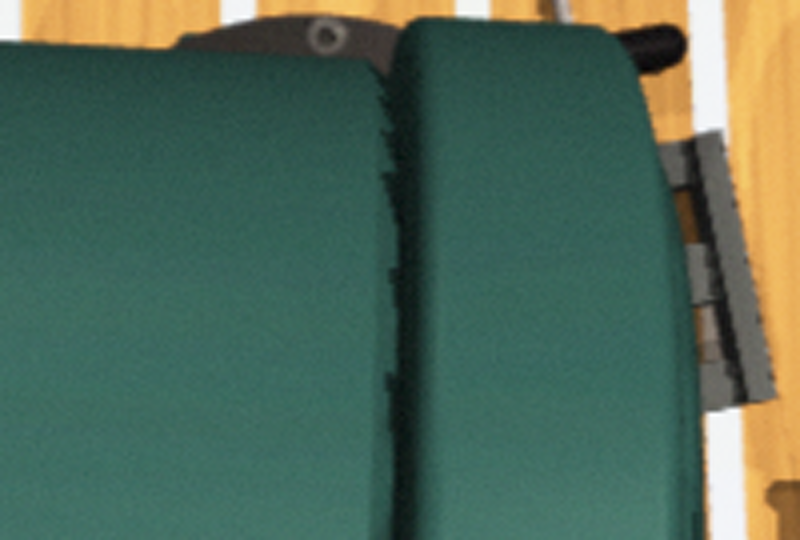

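send_rows(steps=[[0, 0.4, 0, 0], [0, 0.4, 0, 0], [0, 0.2, 0, 0], [0, 0.2, 0, 0], [0, 0.2, 0, 0]])

```text
t: 5.3
tool_pos: [0.5142, -0.0931, 0.0162]
tool_rot: [-3.131, -0.26, 0.0]
ft_force: [-0.3, 1.3, -0.6]
opening: 0.0004
```

```bash
python3 st.py
```

```text
t 5.3 rack xy [-0.1008  0.0278] z 0.0162 yaw err tooly 0.0004 F rack [-1.31 -0.11 -0.56] op 0.0004
tool z [-2.e-04  0.e+00 -1.e+00] j [ 0.1   0.7  -0.01  2.18  0.02  0.26 -1.34]
```

send_rows(steps=[[0, 0.2, 0, 0], [0, 0.1, 0, 0], [0, 0.1, 0, 0], [0, 0.1, 0, 0], [0, 0.1, 0, 0]])

```text
t: 5.92
tool_pos: [0.5153, -0.0989, 0.0163]
tool_rot: [-3.131, -0.26, 0.0]
ft_force: [-0.7, 0.7, -0.7]
opening: -0.0001
```

```bash
python3 st.py
python3 - <<'E'
from h import *
a=cap('side','s3.png')
x=cv2.resize(a['color'][220:290,270:380],None,fx=7,fy=7,interpolation=cv2.INTER_CUBIC);cv2.imwrite('pics/s3c.png',cv2.convertScaleAbs(x,alpha=1.8,beta=20))
E
```

```text
t 5.92 rack xy [-0.0949  0.0279] z 0.0163 yaw err tooly 0.0004 F rack [-0.76 -0.61 -0.7 ] op -0.0001
tool z [-1.e-04  0.e+00 -1.e+00] j [ 0.11  0.7  -0.01  2.18  0.03  0.27 -1.33]
```

View pics/s3c.png

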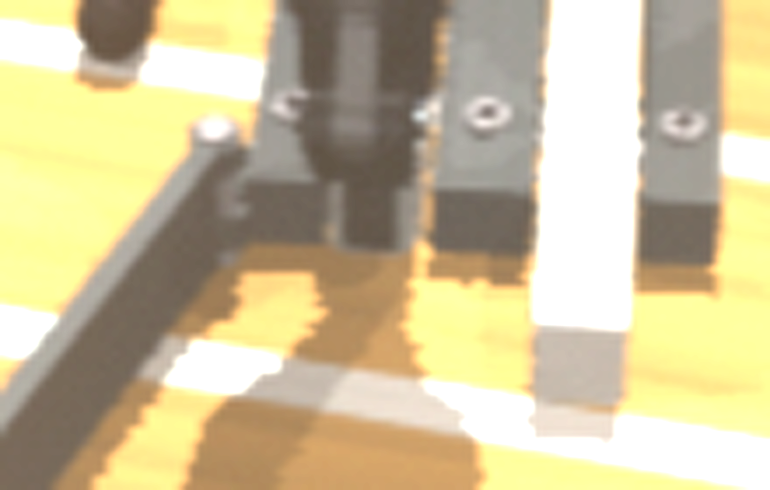

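send_rows(steps=[[0, 0.1, 0, 0], [0, 0.1, 0, 0], [0, 0, 0, 0], [0, 0, 0, 0], [0, 0, 0, 0]])

```text
t: 6.6
tool_pos: [0.5157, -0.101, 0.0163]
tool_rot: [3.131, 0.26, 0.0]
ft_force: [-0.3, 0.3, -0.3]
opening: -0.0001
```

send_rows(steps=[[0, 0.1, 0, 0], [0, 0.1, 0, 0], [0, 0, 0, 0], [0, 0, 0, 0], [0, 0, 0, 0]])

```text
t: 7.22
tool_pos: [0.516, -0.1028, 0.0163]
tool_rot: [-3.131, -0.26, -0.0]
ft_force: [-0.2, 1.9, -0.1]
opening: -0.0002
```

```bash
python3 st.py
```

```text
t 7.22 rack xy [-0.0909  0.0279] z 0.0163 yaw err tooly 0.0004 F rack [-1.88  0.13 -0.13] op -0.0002
tool z [ 0.  0. -1.] j [ 0.12  0.7  -0.01  2.17  0.03  0.27 -1.32]
```

send_rows(steps=[[0, 0.1, 0, 0], [0, 0, 0, 0], [0, 0, 0, 0], [0, 0.1, 0, 0], [0, 0, 0, 0]])

```text
t: 7.85
tool_pos: [0.5161, -0.1034, 0.0163]
tool_rot: [-3.129, -0.262, 0.001]
ft_force: [-1.2, 4.9, 2.5]
opening: -0.0004
```

```bash
python3 st.py
python3 - <<'E'
from h import *
a=cap('side','s4.png')
x=cv2.resize(a['color'][180:290,270:380],None,fx=6,fy=5.4,interpolation=cv2.INTER_CUBIC);cv2.imwrite('pics/s4c.png',cv2.convertScaleAbs(x,alpha=1.8,beta=20))
E
```

```text
t 7.85 rack xy [-0.0903  0.0279] z 0.0163 yaw err tooly 0.0016 F rack [-5.09 -0.42  2.51] op -0.0004
tool z [-6.0e-04  1.4e-03 -1.0e+00] j [ 0.12  0.7  -0.01  2.17  0.03  0.27 -1.32]
```

View pics/s4c.png

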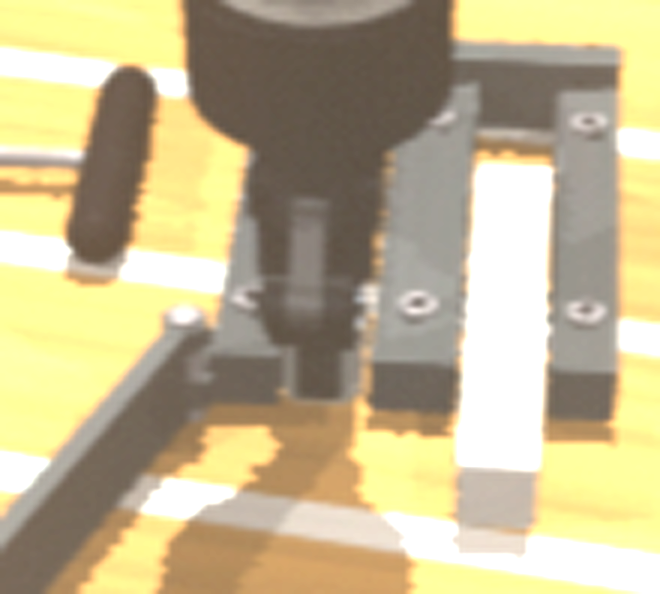

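Motion is blocked at TCP x = -0.0903 with 5 N on the tool, which suggests the bar has met the stop. I'll back off and check visually.

send_rows(steps=[[0, -1.5, 0, 0], [0, -3.0, 0, 0], [0, -3.0, 0, 0], [0, -2.2, 0, 0], [0, 0, 0, 0]])

```text
t: 8.52
tool_pos: [0.5001, -0.0074, 0.0163]
tool_rot: [-3.13, -0.266, -0.0]
ft_force: [-0.6, -0.1, 0.2]
opening: 0.0002
```

send_rows(steps=[[-2.8, 0, 0, 0], [-2.8, 0, 0, 0], [0, 0, 0, 0], [0, 0, 0, 0], [0, 0, 0, 0]])

```text
t: 9.15
tool_pos: [0.4471, -0.0185, 0.0164]
tool_rot: [3.131, 0.26, 0.004]
ft_force: [-0.5, 0.1, -0.4]
opening: -0.0003
```

```bash
python3 st.py
python3 - <<'E'
from h import *
a=cap('side','s5.png')
x=cv2.resize(a['color'][180:290,270:380],None,fx=6,fy=5.4,interpolation=cv2.INTER_CUBIC);cv2.imwrite('pics/s5c.png',cv2.convertScaleAbs(x,alpha=1.5,beta=20))
cap('top','t5.png')
E
```

```text
t 9.15 rack xy [-0.1853 -0.0262] z 0.0164 yaw err tooly -0.0001 F rack [-0.14 -0.44 -0.36] op -0.0003
tool z [ 2.6e-03 -1.0e-04 -1.0e+00] j [-0.06  0.66  0.01  2.35 -0.02  0.13 -1.44]
```

View pics/s5c.png

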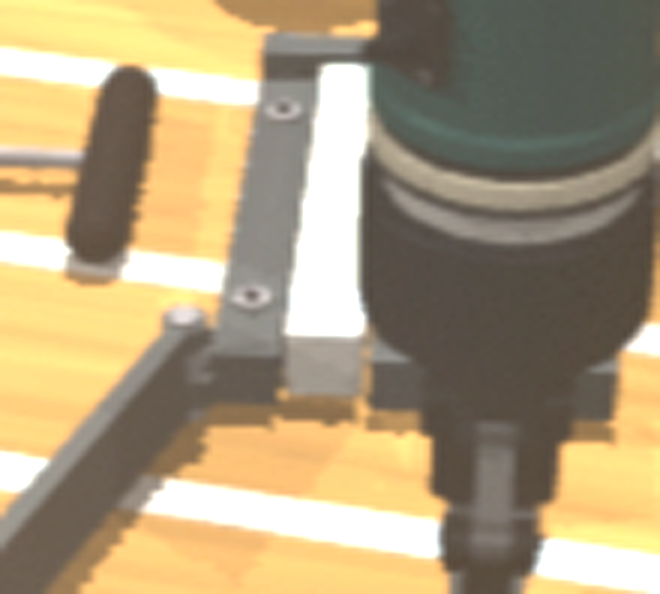

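View pics/t5.png

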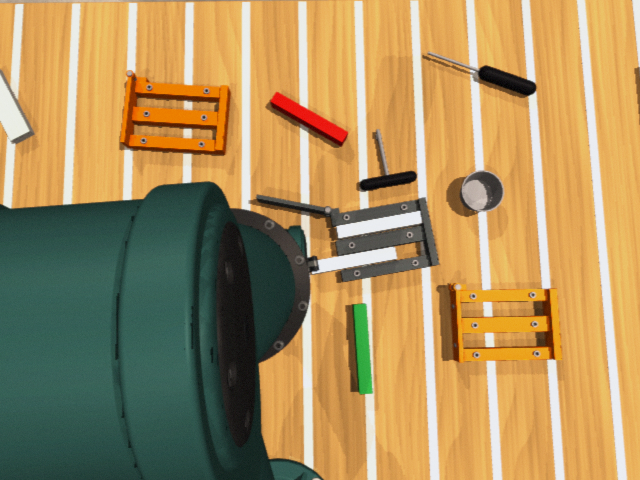

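Run:
```python
from fit import *
for x,y,z in [(287,335,.03),(361,338,.03),(278,356,.024),(371,361,.024),(290,392,0),(360,395,0)]:
    P=ray(S,270+(x-2.5)/6,180+(y-2.2)/5.4,z);print(rk(P).round(4))
a=cv2.imread('pics/t5.png')[190:290,300:450];cv2.imwrite('pics/t5c.png',cv2.resize(a,None,fx=5,fy=5,interpolation=cv2.INTER_CUBIC))
```

```text
[ 0.50342652 -0.19704446 -1.40527452] -80.51629907704918
[[-0.8  0.4]
 [-0.5  0.2]
 [-0.2 -0.8]
 [ 0.5 -0. ]
 [-1.3  0.5]
 [ 0.5  0.5]
 [-0.4 -0.3]
 [ 0.7 -0.2]
 [-0.  -1. ]
 [ 1.   0.3]]
[-0.077   0.0396]
[-0.0769  0.0165]
[-0.0814  0.0421]
[-0.0818  0.013 ]
[-0.0738  0.0393]
[-0.0737  0.0169]
```

View pics/t5c.png

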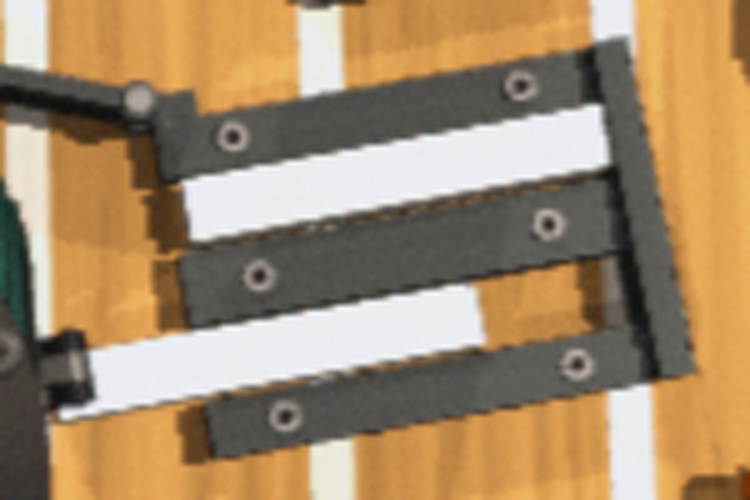

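The far bar is against the stop, with its outer end at -0.077. Now the near bar.

send_rows(steps=[[-0.15, 1.0, 0, 0], [0, 1.0, 0, 0], [0, 0.7, 0, 0], [0, 0.6, 0, 0], [0, 0.6, 0, 0]])

```text
t: 9.88
tool_pos: [0.4498, -0.0569, 0.0163]
tool_rot: [-3.13, -0.261, 0.001]
ft_force: [-0.1, 2.1, 1.0]
opening: -0.0004
```

send_rows(steps=[[0, 0.6, 0, 0], [0, 0.6, 0, 0], [0, 0.6, 0, 0], [0, 0.6, 0, 0], [0, 0.6, 0, 0]])

```text
t: 10.5
tool_pos: [0.455, -0.087, 0.0163]
tool_rot: [-3.131, -0.26, 0.0]
ft_force: [-1.0, 2.2, 0.5]
opening: -0.0006
```

```bash
python3 st.py
```

```text
t 10.5 rack xy [-0.1165 -0.0297] z 0.0163 yaw err tooly 0.0003 F rack [-2.32 -0.63  0.51] op -0.0006
tool z [-1.e-04  0.e+00 -1.e+00] j [ 0.1   0.67 -0.01  2.31  0.04  0.16 -1.35]
```

send_rows(steps=[[0.15, 0.5, 0, 0], [0, 0.5, 0, 0], [0, 0.4, 0, 0], [0, 0.3, 0, 0], [0, 0.2, 0, 0]])

```text
t: 11.12
tool_pos: [0.4596, -0.1053, 0.0163]
tool_rot: [-3.131, -0.26, 0.0]
ft_force: [-0.6, 1.4, 1.0]
opening: 0.0002
```

```bash
python3 st.py
```

```text
t 11.12 rack xy [-0.0977 -0.0282] z 0.0163 yaw err tooly 0.0003 F rack [-1.43 -0.32  0.97] op 0.0002
tool z [-1.e-04  0.e+00 -1.e+00] j [ 0.14  0.67 -0.01  2.29  0.05  0.18 -1.33]
```

send_rows(steps=[[0, 0.2, 0, 0], [0, 0.2, 0, 0], [0, 0.1, 0, 0], [0, 0.1, 0, 0], [0, 0, 0, 0]])

```text
t: 11.75
tool_pos: [0.4606, -0.1112, 0.0163]
tool_rot: [3.131, 0.26, -0.0]
ft_force: [-1.5, 1.6, -0.5]
opening: -0.0002
```

send_rows(steps=[[0, 0.1, 0, 0], [0, 0, 0, 0], [0, 0.1, 0, 0], [0, 0, 0, 0], [0, 0, 0, 0]])

```text
t: 12.38
tool_pos: [0.4607, -0.1124, 0.0163]
tool_rot: [-3.13, -0.261, 0.001]
ft_force: [-0.2, 5.0, 0.5]
opening: -0.0002
```

```bash
python3 st.py
```

```text
t 12.38 rack xy [-0.0905 -0.0282] z 0.0163 yaw err tooly 0.001 F rack [-4.97  0.59  0.52] op -0.0002
tool z [-4.e-04  6.e-04 -1.e+00] j [ 0.16  0.67 -0.02  2.29  0.06  0.18 -1.32]
```

The near bar is also blocked at the stop, at the same TCP x of -0.0905. I retract, lift, and cross over the gate to its outer side.

send_rows(steps=[[0, -2.0, 0, 0], [0, -3.0, 0, 0], [0, 0, -4.0, 0], [0, 0, -5.0, 0], [0, 0, 0, 0]])

```text
t: 13.0
tool_pos: [0.4556, -0.0653, 0.1094]
tool_rot: [3.129, 0.257, 0.013]
ft_force: [-0.6, -0.5, -0.5]
opening: -0.0005
```

send_rows(steps=[[4.6, -0.8, 0, 0], [4.6, -0.8, 0, 0], [4.6, -0.8, 0, 0], [4.6, -1.0, 0, 0], [0, 0, 0, 0]])

```text
t: 13.62
tool_pos: [0.633, 0.0016, 0.1057]
tool_rot: [-3.13, -0.263, -0.008]
ft_force: [-1.6, 0.3, 0.9]
opening: -0.0002
```

```bash
python3 st.py
python3 - <<'E'
from h import *
a=cap('side','s6.png');b=cap('top','t6.png')
cv2.imwrite('pics/b6.png',np.vstack([cv2.resize(a['color'][160:320,200:400],None,fx=3.5,fy=3.5,interpolation=cv2.INTER_CUBIC)]))
E
```

```text
t 13.62 rack xy [-0.1746  0.1605] z 0.1057 yaw err tooly 0.0021 F rack [-0.57 -1.49  0.91] op -0.0002
tool z [ 4.8e-03  5.0e-04 -1.0e+00] j [-0.08  0.63  0.01  1.91 -0.01  0.59 -1.47]
```

View pics/b6.png

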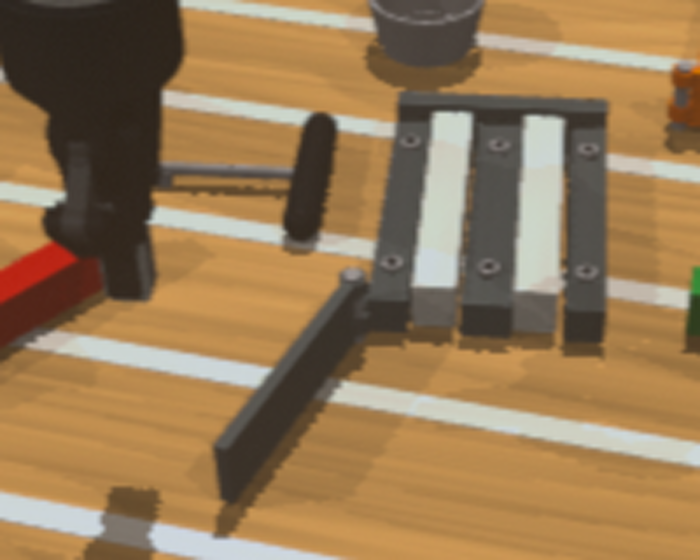

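View pics/t6.png

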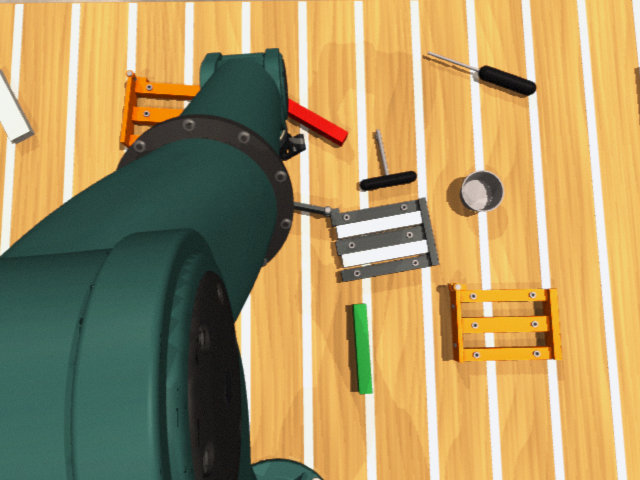

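```bash
python3 - <<'E' | tail -4
from fit import *
for u,v in [(272,104),(343,143),(347,138),(276,94)]:
    P=ray(T,u,v,.03);print(rk(P).round(4))
E
```

```text
[-0.1535  0.2924]
[-0.0342  0.1927]
[-0.0249  0.201 ]
[-0.1426  0.3107]
```

Both bars are in, with side crop ends at (432,290) and (535,295). The red bar is over 13 cm clear of the fingers. I descend outside the gate.

send_rows(steps=[[0, 0, 3.0, 0], [0, 0, 3.0, 0], [0, 0, 2.0, 0], [0, 0, 0.6, 0], [0, 0, 0, 0]])

```text
t: 14.35
tool_pos: [0.6283, -0.0002, 0.0202]
tool_rot: [3.131, 0.259, -0.001]
ft_force: [0.5, -0.4, 0.7]
opening: -0.0001
```

```bash
python3 st.py
```

```text
t 14.35 rack xy [-0.1736  0.1556] z 0.0202 yaw err tooly -0.0002 F rack [0.44 0.39 0.71] op -0.0001
tool z [-4.e-04 -3.e-04 -1.e+00] j [-0.07  0.76  0.    1.94 -0.    0.44 -1.47]
```

send_rows(steps=[[-0.8, 0, 0, 0], [-0.8, -0.1, 0, 0], [-0.6, -0.1, 0, 0], [-0.6, -0.1, 0, 0], [-0.6, -0.1, 0, 0]])

```text
t: 14.98
tool_pos: [0.5942, -0.0014, 0.0204]
tool_rot: [-3.131, -0.26, -0.001]
ft_force: [-0.1, 0.7, 0.8]
opening: -0.0001
```

send_rows(steps=[[-0.7, -0.2, 0, 0], [-0.7, -0.2, 0, 0], [-0.7, -0.2, 0, 0], [-0.7, -0.2, 0, 0], [-0.7, -0.1, 0, 0]])

```text
t: 15.6
tool_pos: [0.5577, 0.0015, 0.0203]
tool_rot: [3.131, 0.26, -0.0]
ft_force: [0.1, 0.2, -0.5]
opening: -0.0002
```

```bash
python3 st.py
python3 - <<'E'
from h import *
a=cap('side','s7.png')
cv2.imwrite('pics/b7.png',cv2.resize(a['color'][160:320,200:400],None,fx=3.5,fy=3.5,interpolation=cv2.INTER_CUBIC))
E
```

```text
t 15.6 rack xy [-0.1869  0.0863] z 0.0203 yaw err tooly 0.0003 F rack [-0.21  0.17 -0.47] op -0.0002
tool z [-1.e-04 -2.e-04 -1.e+00] j [-0.09  0.71  0.    2.1  -0.    0.33 -1.48]
```

View pics/b7.png

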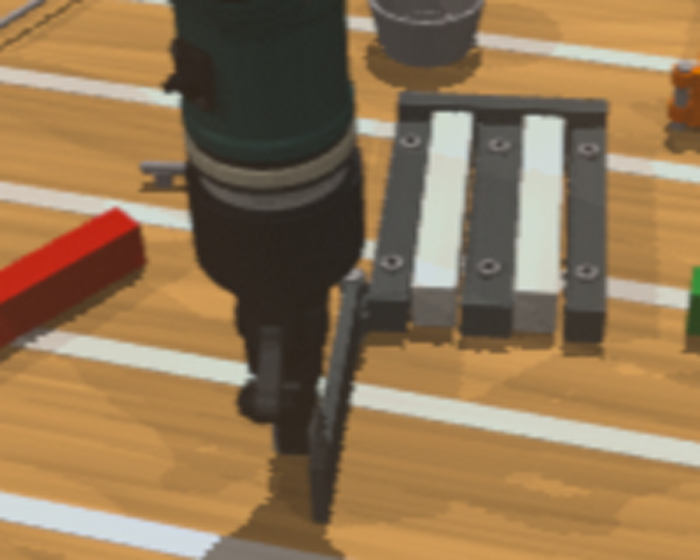

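The gate is following, now about square, with its free end at side crop (320,500). I continue the arc.

send_rows(steps=[[-0.9, 0, 0, 0], [-0.9, 0, 0, 0], [-0.9, 0.1, 0, 0], [-0.9, 0.1, 0, 0], [-0.9, 0.2, 0, 0]])

```text
t: 16.27
tool_pos: [0.514, -0.0099, 0.0203]
tool_rot: [-3.131, -0.26, -0.0]
ft_force: [1.4, -0.7, -0.4]
opening: -0.0003
```

send_rows(steps=[[-0.9, 0.3, 0, 0], [-0.9, 0.4, 0, 0], [-0.9, 0.6, 0, 0], [-0.9, 0.7, 0, 0], [-0.8, 0.8, 0, 0]])

```text
t: 16.9
tool_pos: [0.4751, -0.0452, 0.0203]
tool_rot: [-3.131, -0.26, 0.001]
ft_force: [1.1, 0.9, 0.3]
opening: -0.0005
```

```bash
python3 st.py
python3 - <<'E'
from h import *
a=cap('side','s8.png')
cv2.imwrite('pics/b8.png',cv2.resize(a['color'][160:320,200:400],None,fx=3.5,fy=3.5,interpolation=cv2.INTER_CUBIC))
E
```

```text
t 16.9 rack xy [-0.1544 -0.0029] z 0.0203 yaw err tooly 0.0002 F rack [-0.73  1.22  0.34] op -0.0005
tool z [-3.e-04  0.e+00 -1.e+00] j [ 0.01  0.67 -0.01  2.28  0.02  0.2  -1.43]
```

View pics/b8.png

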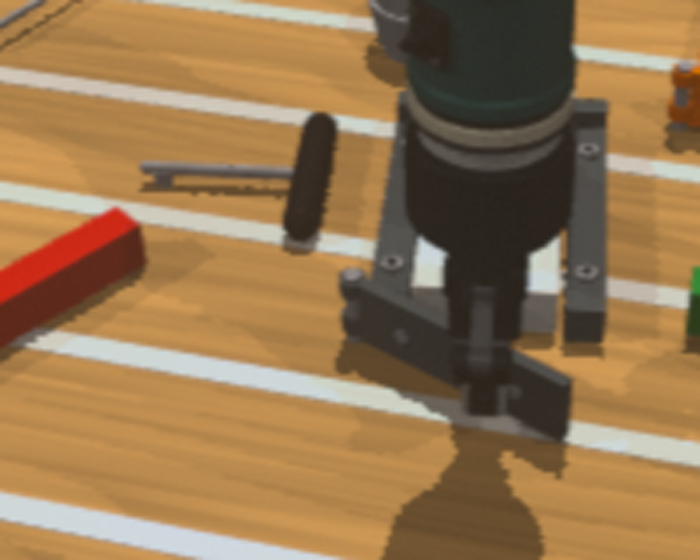

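The gate is at roughly 0.5 rad with the fingers on its outer face. I continue closing.

send_rows(steps=[[-0.7, 0.7, 0, 0], [-0.6, 0.8, 0, 0], [-0.6, 0.8, 0, 0], [-0.4, 0.8, 0, 0], [-0.3, 0.7, 0, 0]])

```text
t: 17.58
tool_pos: [0.4561, -0.0871, 0.0203]
tool_rot: [3.131, 0.26, -0.0]
ft_force: [0.1, 0.4, 0.5]
opening: -0.0001
```

```bash
python3 st.py
```

```text
t 17.57 rack xy [-0.1162 -0.0285] z 0.0203 yaw err tooly -0.0001 F rack [-0.35  0.14  0.49] op -0.0001
tool z [-2.e-04 -1.e-04 -1.e+00] j [ 0.1   0.66 -0.02  2.31  0.06  0.17 -1.37]
```

send_rows(steps=[[0, 0.3, 0, 0], [0, 0.2, 0, 0], [0, 0.1, 0, 0], [0, 0.1, 0, 0], [0, 0.0, 0, 0]])

```text
t: 18.2
tool_pos: [0.4577, -0.0933, 0.0203]
tool_rot: [3.131, 0.26, 0.0]
ft_force: [0.2, 0.4, 0.5]
opening: -0.0002
```

```bash
python3 st.py
```

```text
t 18.2 rack xy [-0.1099 -0.028 ] z 0.0203 yaw err tooly 0.0005 F rack [-0.36  0.23  0.48] op -0.0002
tool z [ 1.e-04 -0.e+00 -1.e+00] j [ 0.12  0.66 -0.02  2.3   0.06  0.18 -1.36]
```

Shut is expected near x ≈ -0.105. I'll go in 1 mm steps until the force rises.

send_rows(steps=[[0, 0.1, 0, 0], [0, 0.1, 0, 0], [0, 0.1, 0, 0], [0, 0.1, 0, 0], [0, 0, 0, 0]])

```text
t: 18.82
tool_pos: [0.4582, -0.0973, 0.0203]
tool_rot: [-3.131, -0.26, 0.0]
ft_force: [-0.8, 0.5, -1.0]
opening: 0.0
```

```bash
python3 st.py
```

```text
t 18.82 rack xy [-0.1059 -0.0282] z 0.0203 yaw err tooly 0.0002 F rack [-0.65 -0.72 -0.97] op 0.0
tool z [-0.e+00  1.e-04 -1.e+00] j [ 0.13  0.66 -0.02  2.3   0.07  0.18 -1.36]
```

send_rows(steps=[[0, 0.1, 0, 0], [0, 0, 0, 0], [0, 0.1, 0, 0], [0, 0, 0, 0], [0, 0, 0, 0]])

```text
t: 19.45
tool_pos: [0.4582, -0.0975, 0.0203]
tool_rot: [-3.129, -0.263, 0.001]
ft_force: [-0.7, 6.2, 2.1]
opening: 0.0001
```

```bash
python3 st.py
```

```text
t 19.45 rack xy [-0.1057 -0.0282] z 0.0203 yaw err tooly 0.0024 F rack [-6.21  0.3   2.08] op 0.0001
tool z [-0.001   0.0018 -1.    ] j [ 0.13  0.66 -0.02  2.3   0.07  0.18 -1.36]
```

The gate is blocked at x = -0.1057 with 6.2 N, where the shut face should be. I retract clear and check.

send_rows(steps=[[0, -1.5, 0, 0], [0, -2.5, 0, 0], [0, -2.0, 0, 0], [0, 0, -5.0, 0], [0, 0, -5.0, 0]])

```text
t: 20.08
tool_pos: [0.4485, -0.0397, 0.1208]
tool_rot: [3.13, 0.261, -0.002]
ft_force: [1.3, -0.3, 0.7]
opening: 0.0004
```

send_rows(steps=[[0, -4.0, -5.0, 0], [0, -5.0, -3.0, 0], [1.5, -6.0, 0, 0], [1.5, -6.0, 0, 0], [1.5, -6.0, 0, 0]])

```text
t: 20.7
tool_pos: [0.449, 0.2346, 0.1995]
tool_rot: [-3.131, -0.259, -0.003]
ft_force: [1.3, 0.0, -0.9]
opening: 0.0003
```

```bash
python3 st.py
python3 - <<'E'
from h import *
a=cap('side','s9.png');b=cap('top','t9.png')
cv2.imwrite('pics/b9.png',cv2.resize(a['color'][170:300,220:400],None,fx=4.4,fy=4.4,interpolation=cv2.INTER_CUBIC))
cv2.imwrite('pics/c9.png',cv2.resize(b['color'][160:300,240:450],None,fx=3.8,fy=3.8,interpolation=cv2.INTER_CUBIC))
E
```

```text
t 20.7 rack xy [-0.4347  0.0174] z 0.1995 yaw err tooly -0.0006 F rack [ 0.2   1.24 -0.88] op 0.0003
tool z [ 2.e-03  3.e-04 -1.e+00] j [-0.54  0.36 -0.04  2.12  0.03  0.65 -2.  ]
```

View pics/b9.png

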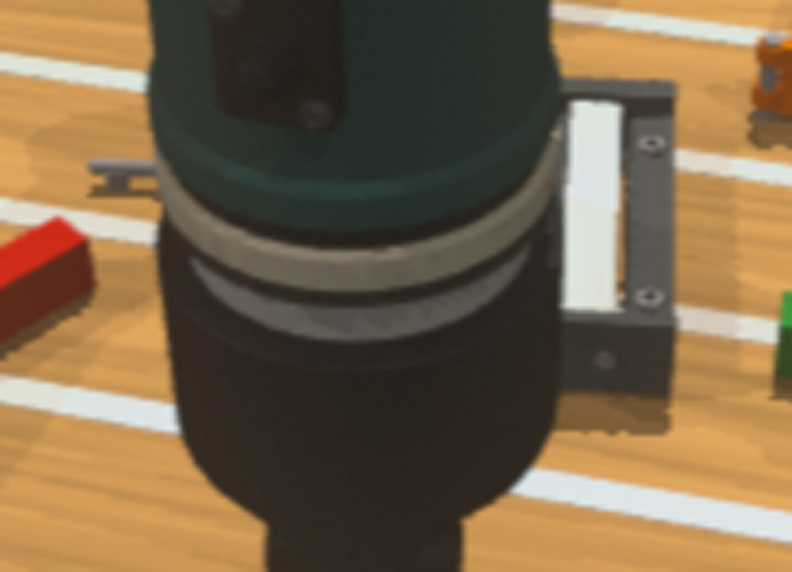

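View pics/t9.png

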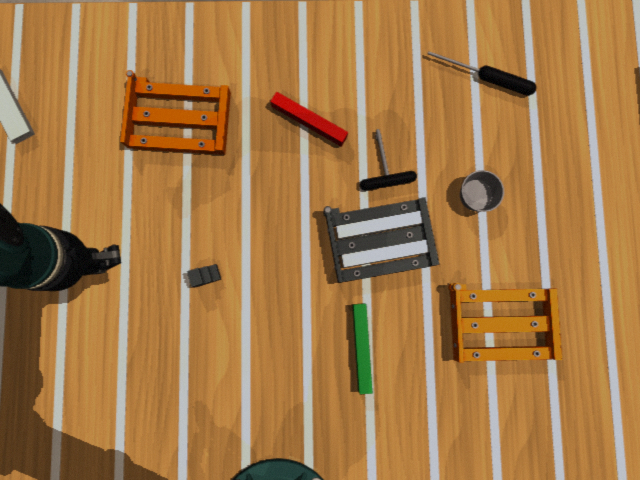

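```bash
python3 - <<'E' | tail -5
from fit import *
a=cv2.imread('pics/t0.png').astype(int);b=cv2.imread('pics/t9.png').astype(int)
d=np.abs(a-b).max(2)
for n,(x0,x1,y0,y1) in dict(step=(183,225,260,290),tin=(458,506,168,215),key=(357,420,128,193)).items(): print(n,(d[y0:y1,x0:x1]>40).sum())
x=cv2.resize(b[195:290,315:445].astype(np.uint8),None,fx=6,fy=6,interpolation=cv2.INTER_CUBIC)
# predicted gate top outline, q=0
for q,col in [(0,(0,255,0))]:
    H=np.array([-.088,.070]);dd=np.array([-np.sin(q),-np.cos(q)]);n=np.array([-np.cos(q),np.sin(q)])
    P=[W(p,*(H+r*dd+s*.004*n),.044) for r,s in [(.006,1),(.134,1),(.134,-1),(.006,-1)]]
    uv=((proj(T,np.array(P))-[315,195])*6+2.5).astype(np.int32); cv2.polylines(x,[uv],True,col,1)
cv2.imwrite('pics/d9.png',x)
E
```

```text
[-0.  -1. ]
 [ 1.   0.3]]
step 0
tin 0
key 0
```

View pics/d9.png

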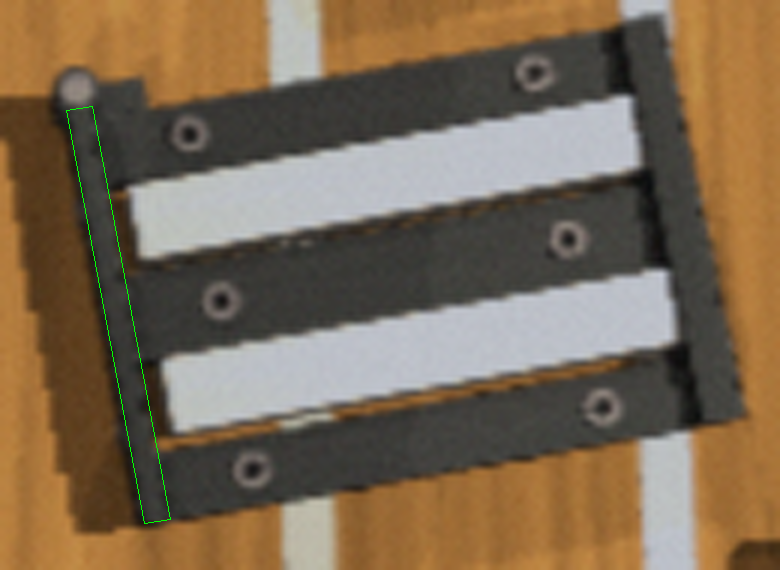

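The picture shows both bars inside with gaps behind the shut gate. The gate lies exactly on the predicted q = 0 outline, and the tin, key and step block are unchanged. I let the arm settle, then hand in.

send_rows(steps=[[0, 0, 0, 0], [0, 0, 0, 0], [0, 0, 0, 0], [0, 0, 0, 0], [0, 0, 0, 0]])

```text
t: 21.42
tool_pos: [0.4488, 0.2322, 0.1992]
tool_rot: [3.131, 0.259, 0.0]
ft_force: [0.6, 0.6, 0.1]
opening: 0.0
```

```bash
python3 -c "
from bench import bot
print(bot.hand_in())"
```

```text
the job is handed in; nothing more can be done
None
```

Both bars are all the way in the dark rack and the gate is shut behind them. I handed the job in at about 21.4 s of the 51 s allowed, and it reports no verdict.

- **Bars:** With the fingers shut, I pushed the far bar and then the near bar until each met the stop, at about 5 N. The far bar's outer end measured rack x = -0.077, about 6 mm behind the open end. I did not measure the near bar's end. The fingers stopped at the same place for both bars (-0.0903 and -0.0905), and the pictures show the near bar inside as well.
- **Gate:** I then swung it shut from its outer face until it blocked, at about 6 N. In the last top picture it lies on the outline predicted for the shut position, with gaps between it and both bars.
- **Left alone:** Comparing the first and last top pictures shows no change at the tin, the T-handled key or the step block.
- **Forces and final state:** The highest force in my readings was about 6.5 N. The arm ended clear of everything, and none of the checks failed or disagreed.

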